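# Shut the marked stopcock under the sliding cover

## Robot

A 6-joint arm with a two-finger parallel gripper is mounted at the origin on a cart in front of the work surface, level with it; the furniture and walls round the work are solid. World frame = base frame: x ahead of the robot, y to its left, z up, the work surface at z = 0. Lengths are in m, angles in rad, forces in N, time in s.
With the tool pointing down it reaches from about 0.25 to 0.725 m from the base axis. Payload 9.7 kg.
Tool frame: the origin (TCP) lies on the front face of the gripper's body, between the roots of the fingers; the fingertips stand 73 mm ahead of it and the grasp point (between the pads) lies 54 mm ahead of it; z points along the fingers, y is the direction in which the jaws open and shut (so a half turn about z gives the same grasp; the last joint's range is limited). The gripper opens to 85 mm and grips with 20 to 120 N. Pads are 22 mm wide; open, the fingers measure 114 mm over their backs; the gripper's body (76 mm by 85 mm) begins 54 mm behind the grasp point. The pads swing forward as they close: fully open they stand 13 mm farther back than shut.
Start: joints at [1.276, 0.087, 0.176, 1.66, 0, 1.571], TCP at [0.16, 0.526, 0.304] pointing down, gripper open.
Joint ranges: [-3.13, 3.13], [-0.85, 1.81], [-1.15, 1.24], [-2.2, 2.28], [-1.44, 1.52], [-3.14, 3.14]. Speed limits (rad/s): [2.22, 2.22, 2.57, 3.14, 3.14, 3.14].

## Interface

Orientations are given as a unit quaternion [x, y, z, w].
In Python, from cell import arm, viewer gives the robot as it stands.
- The arm moves only by the shell command python3 -m jog 'ROWS' [OPENING]. ROWS is JSON, a list of rows, each a list of 2 entries, a list of its own where there are three numbers: the shift along the tool's x, y, z in mm, then the turn, a rotation vector about the tool's x, y, z in degrees. In form: [[[x, y, z], [rx, ry, rz]], ...]. A call has 1 to 12 rows; each row is the pose to reach, as a shift and turn from the pose measured when the call began, along the tool's axes at that moment; what a row does not reach only later rows make up. A row lasts 1/12 s, in which the tool goes at most 41.7 mm and 7.16 degrees, less where a joint would pass 70% of its speed; a pose out of reach is approached as far as the arm can. A call with a gripper value outside its range is refused whole. OPENING is the opening, from -1 (shut) to 1 (fully open), set as the call begins (- or left out, the last holds). The fingers move at their own pace and stop on an object; the grip force is fixed at half the most. Time passes only in rows, so rows that repeat a pose let the fingers close. It gives the time, the measured TCP pose, the force and the opening at its end, in the units of the state.
- arm.state(): the state, without advancing time (a new reading comes with each control period).
- viewer.capture(name): name is "scene" or "top" or "wrist"; returns the picture (480x640x3 uint8, red, green, blue); there is no depth.
- viewer.camera_model(name): a dict with "K" (3x3 intrinsics, pixels), "R" (3x3) and "t" (3): a world point X has camera coordinates R X + t; the wrist camera has in their place "T_tool_cam" (4x4, takes a point from camera to tool coordinates, whose origin is the TCP and whose axes are the flange's). Camera axes: x right, y down, z forward; pixel columns grow to the right and rows downward; lengths in m; the calibration is good to about 2 mm. A picture is of the moment at which its call begins: read the wrist's pose just before it. camera_model takes no time and is no camera call.
- arm.sign_off(): hands the job in, once; it reports no verdict.
The state is a dict: "time_s": time; "q": joint angles; "qd": joint speeds; "joint_efforts": joint torques, N m; "eef_pos": TCP position; "tool_rot": TCP orientation; "force": force on the tool from outside, world axes, zero at the start; "ft_torque": the same for the moment, N m; "grip_width": finger opening in m.
Only numpy, scipy, OpenCV 4.12 (cv2) and the standard library are available. Lean on these libraries where they do the work, as an engineer would, in place of code of your own. Each camera call takes 0.05 s, during which the arm holds its last target. There are 200 camera calls.

## Task

The small water manifold box on the worktop has a loose sliding cover over its two stopcocks: push the cover along its guides, without lifting it, all the way to the left end of the box (seen from the robot). Then push the stopcock handle that ends in a round disc clockwise (seen from above) until it is fully shut, square across its pipe. Leave the other, plain bar handle open as it is, and leave the bottle and jars around the box where they stand.

Things in the scene. Friction and masses are not known exactly. Their poses are not given: they have to be found in the camera images.
- casing: Manifold box, fixed: white walls and floor, open top, 150 (its x) by 406 (its y) by 70 mm high. Origin: centre of underside, on the worktop; y runs to its left end (robot's view), x away from the robot, yaw within 0.2 rad. Long walls: 14 mm thick, tops at z 60 carry the cover; outer lips to z 70. End walls to z 70, inner faces at y +-195, stop the cover. Inner width 122, floor at z 8.
- cover: Loose white cover, 0.2 to 0.45 kg: plate 136 (x) by 176 (y) by 6 mm lying on the long walls between the lips (3 mm play), with a raised pad 96 by 96 mm in its middle, top 20 mm above the underside: a 14 mm high face to push. Origin: centre of underside, 60 mm above the worktop; axes as the box's. Starts at casing y -107 to -95 mm, hiding both stopcocks; +107 at the left stop. Slides at 2 to 5 N.
- stop_handle (a joint): Angle of the handle to shut: dark steel lever with a round disc end, on a vertical axis. 0 = open, pointing along its pipe to the box's -x (to the robot); grows clockwise seen from above; 1.571 = shut, at its stop, pointing to the box's +y (left). Starts at 0 to 0.2. Stays where left; takes about 1.5 N at the disc.
- stop_axis (a point): On the disc handle's turning axis, 46 mm above the worktop; at casing x +20 and y -119 or -43 mm (the stopcocks swap places). Hub 20 mm across, bar 12 mm wide, both 40 to 52 mm above the worktop. The brass pipe below runs along the box's x, top at 29 mm; valve body top at 33 mm.
- stop_end (a point): Centre of the marked handle's disc, 38 mm from the axis, 46 mm above the worktop; disc 26 mm in diameter, from 39 to 55 mm above the worktop.
- plain_handle (a joint): Angle of the other handle, a plain dark steel bar with a square end, to be left as it is (starts at 0 to 0.2); same meaning.
- plain_axis (a point): Point on the plain handle's turning axis, 46 mm above the worktop, 76 mm along the box from the marked one's axis. Its bar is 12 mm wide, 51 mm long from the axis, from 40 to 52 mm above the worktop.
- plain_end (a point): Point on the plain bar, 38 mm from its axis, 46 mm above the worktop.
- dropper_bottle: Amber dropper bottle, 34 mm wide, 109 mm high, standing loose behind the left half of the box; origin at the centre of its underside.
- gel_jar: Small jar with black cap, 39 mm wide, 81 mm high, standing loose behind the right half of the box; origin at the centre of its underside.
- small_jar: Small jar with white screw cap, 31 mm wide, 32 mm high, standing loose in front of the box; origin at the centre of its underside.
There are look-alikes about, which are no part of the job. There is more than one size of the cover; the job needs the larger.

How it is judged:
By the outcome, as a careful person would: the job done as asked, in the order asked, and still so for the second after the job is handed in, with the robot touching nothing.
It also fails if it takes over 50 s, if anything falls off the work surface, if the arm or the gripper's body presses on something with over 40 N, if the wrist force passes 120 N, or if a joint passes its speed limit or range.

## Working session

There is one attempt and no reset: what is moved stays moved. The work goes in short steps, Python scripts to look and compute and a shell command to move; the robot and the scene stay as the last step left them, time stands still between calls to the robot, and variables do not carry over. Pictures are saved under pics/ and viewed, about 8 in all and at most 12, crops included, and the job is handed in when it is done.

```bash
ls; mkdir -p pics
cat > h.py <<'E'
import cv2,numpy as np
from cell import arm,viewer
def snap(n,f):
    im=viewer.capture(n); cv2.imwrite('pics/'+f,im[:,:,::-1].copy()); return im
def pix(n,P):
    m=viewer.camera_model(n);c=np.asarray(m['R'])@np.asarray(P).T+np.asarray(m['t'])[:,None]
    p=np.asarray(m['K'])@c; return (p[:2]/p[2]).T
def ray(n,uv,z):
    m=viewer.camera_model(n);R=np.asarray(m['R']);t=np.asarray(m['t'])
    d=R.T@np.linalg.solve(np.asarray(m['K']),[uv[0],uv[1],1]);c=-R.T@t
    return c+d*(z-c[2])/d[2]
E
python3 - <<'E'
from h import *
snap('top','top0.png');snap('scene','scene0.png')
s=arm.state();print({k:np.round(s[k],3) for k in s})
for n in('top','scene'):
    m=viewer.camera_model(n);R=np.array(m['R']);print(n,-R.T@np.array(m['t']),R.round(2).tolist(),np.array(m['K'])[0,0])
E
```

```text
pics
{'time_s': np.float64(0.1), 'q': array([1.276, 0.087, 0.175, 1.66 , 0.   , 1.571]), 'qd': array([-0.001, -0.   , -0.   ,  0.001, -0.001,  0.002]), 'joint_efforts': array([-1.0000e-03, -5.2156e+01,  4.6565e+01,  1.6000e-02, -0.0000e+00,
        0.0000e+00]), 'eef_pos': array([0.16 , 0.526, 0.303]), 'tool_rot': array([ 0.147,  0.989, -0.001, -0.   ]), 'force': array([ 0.288,  1.116, -0.347]), 'ft_torque': array([-0.043, -0.006,  0.01 ]), 'grip_width': np.float64(0.085)}
top [0.44455604 0.04454257 1.12287059] [[0.02, -1.0, -0.03], [-0.99, -0.01, -0.12], [0.12, 0.03, -0.99]] 497.31022315345734
scene [-0.24321479  0.53337365  0.56239326] [[-0.5, -0.87, 0.01], [-0.4, 0.23, -0.89], [0.77, -0.45, -0.46]] 558.3300505504292
```

View pics/top0.png

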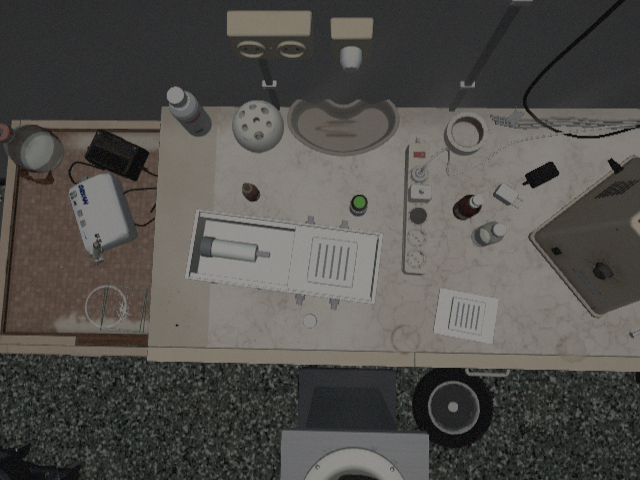

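View pics/scene0.png

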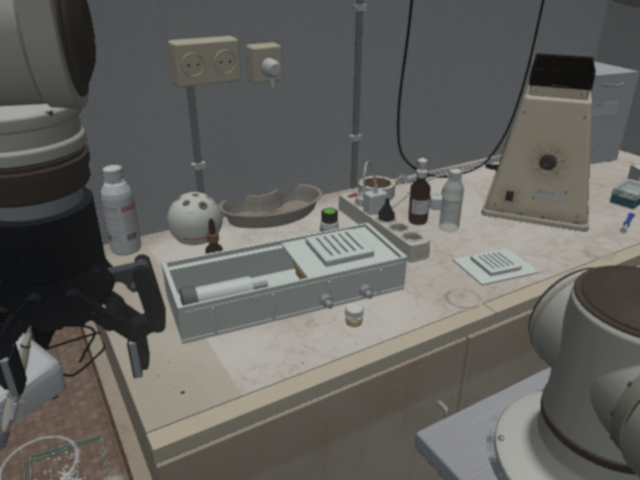

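The box spans about (187..382, 211..302) in the top view. The cover to use is the one on the box (335,262). The plate on the worktop at (466,315) is the smaller look-alike. I'll confirm in an enlarged crop.

Run:
```python
import cv2
im=cv2.imread('pics/top0.png')[195:345,170:370+0]
im=cv2.imread('pics/top0.png')[180:345,175:395]
cv2.imwrite('pics/c1.png',cv2.resize(im,None,fx=3.6,fy=3.6,interpolation=cv2.INTER_CUBIC))
```

```text
(no output)
```

View pics/c1.png

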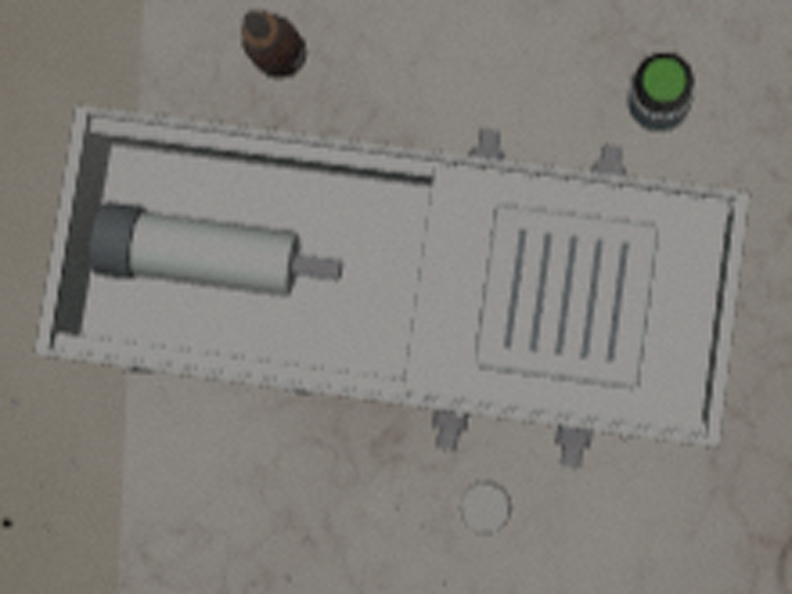

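The crop confirms the big cover is in the box's right half, with its pad corners at crop (497,206)…(638,386). The jar cap is just in front at (486,508). Next I'll compute poses from the rim and pad corners.

Run:
```python
from h import *
f=lambda L,z:np.array([ray('top',(175+u/3.6,180+v/3.6),z) for u,v in L])
B=f([(80,107),(748,192),(720,443),(38,352)],.07)
Q=f([(497,206),(657,225),(638,386),(478,367)],.08)
def fit(P,hx,hy):
    L=np.array([(hx,hy),(hx,-hy),(-hx,-hy),(-hx,hy)])
    c=P[:,:2].mean(0);D=P[:,:2]-c
    a=np.arctan2((L[:,0]*D[:,1]-L[:,1]*D[:,0]).sum(),(L*D).sum())
    R=np.array([[np.cos(a),-np.sin(a)],[np.sin(a),np.cos(a)]])
    print(c.round(4),a.round(4),'resid mm',(1e3*(D-L@R.T)).round(1).tolist());return c,a,R
c,a,R=fit(B,.075,.203)
q,_,_=fit(Q,.048,.048)
print('cover in casing',R.T@(q-c))
for p in[(0,-.16),(0,-.17),(-.018,-.119),(-.018,-.043),(.02,-.119),(.02,-.043)]:print(p,(c+R@p).round(4))
for n,p,z in(('jar',(486,508),.032),('gel',(665,80),.081),('drop',(258,25),.109)):
    w=f([p],z)[0];print(n,w.round(3),(R.T@(w[:2]-c)).round(3))
s=arm.state()
from scipy.spatial.transform import Rotation as Ro
print(Ro.from_quat(s['tool_rot']).as_matrix().round(3).tolist())
m=viewer.camera_model('wrist');print(np.array(m['T_tool_cam']).round(3).tolist(),np.array(m['K']).round(1).tolist())
```

```text
[0.5241 0.1543] -0.1147 resid mm [[-1.2, -1.6], [-0.8, 1.7], [1.1, 0.5], [0.9, -0.7]]
[0.5112 0.0514] -0.1033 resid mm [[-0.8, -0.8], [-0.8, 0.9], [1.0, 1.2], [0.5, -1.4]]
cover in casing [-0.00109737 -0.10363308]
(0, -0.16) [ 0.5058 -0.0047]
(0, -0.17) [ 0.5047 -0.0146]
(-0.018, -0.119) [0.4926 0.0381]
(-0.018, -0.043) [0.5013 0.1136]
(0.02, -0.119) [0.5304 0.0337]
(0.02, -0.043) [0.5391 0.1092]
jar [0.386 0.099 0.032] [-0.131 -0.071]
gel [ 0.639 -0.004  0.081] [ 0.132 -0.144]
drop [0.664 0.233 0.109] [0.13  0.094]
[[-0.957, 0.291, -0.0], [0.291, 0.957, -0.001], [0.0, -0.001, -1.0]]
[[0.001, -0.956, -0.295, 0.075], [1.0, 0.001, -0.001, 0.001], [0.001, -0.295, 0.956, -0.069], [0.0, 0.0, 0.0, 1.0]] [[415.2, 0.0, 315.2], [0.0, 415.2, 232.4], [0.0, 0.0, 1.0]]
```

```bash
python3 -m jog '[[[-40,-35,0],[0,0,-3]],[[-80,-70,0],[0,0,-6]],[[-120,-104,0],[0,0,-10.35]],[[-160,-139,0],[0,0,-10.35]],[[-200,-174,0],[0,0,-10.35]],[[-235,-204,0],[0,0,-10.35]],[[-270,-235,0],[0,0,-10.35]],[[-305,-265,0],[0,0,-10.35]],[[-340,-296,0],[0,0,-10.35]],[[-375,-326,0],[0,0,-10.35]],[[-405,-352,0],[0,0,-10.35]],[[-430,-374,0],[0,0,-10.35]]]' -1
cat >> h.py <<'E'
from scipy.spatial.transform import Rotation as Ro
C=np.array([.5241,.1543]);A=-.1147
RC=np.array([[np.cos(A),-np.sin(A)],[np.sin(A),np.cos(A)]])
def goto(x,y,z,yaw=0):
    "tool shift (mm) and turn (deg) to TCP at casing x,y, world z, tool y at yaw deg from casing y, pointing down"
    s=arm.state();M=Ro.from_quat(s['tool_rot']);p=np.r_[C+RC@[x,y],z]
    t=A+np.radians(yaw);T=Ro.from_matrix(np.array([[-np.cos(t),-np.sin(t),0],[-np.sin(t),np.cos(t),0],[0,0,-1]]))
    print('t',round(s['time_s'],2),'casing now',(RC.T@(s['eef_pos'][:2]-C)).round(4),round(s['eef_pos'][2],4),'F',np.round(s['force'],1),'grip',s['grip_width'])
    print('->',(1e3*(M.inv().apply(p-s['eef_pos']))).round(1),np.degrees((M.inv()*T).as_rotvec()).round(2))
E
python3 -c "
from h import *
goto(0,-.178,.144)"
```

```text
time_s: 1.1
eef_pos: [0.4259, 0.1006, 0.3036]
tool_rot: [0.057, 0.998, -0.001, -0.0]
force: [0.5, 1.9, -0.0]
grip_width: 0.0001
t 1.1 casing now [-0.0914 -0.0646] 0.3036 F [ 0.5  1.9 -0. ] grip 0.00010742023655724809
-> [ -91.3 -113.3  159.7] [-0.06 -0.    0.03]
```

```bash
python3 -m jog '[[[-23,-28,30],[0,0,0]],[[-46,-56,60],[0,0,0]],[[-70,-85,90],[0,0,0]],[[-91,-113,110],[0,0,0]],[[-91,-113,125],[0,0,0]],[[-91,-113,135],[0,0,0]],[[-91,-113,135],[0,0,0]],[[-91,-113,135],[0,0,0]]]'
python3 -c "
from h import *
goto(0,-.178,.144);snap('wrist','w1.png')"
```

```text
time_s: 1.77
eef_pos: [0.5029, -0.0218, 0.1688]
tool_rot: [0.057, 0.998, -0.0, -0.001]
force: [0.5, 0.0, 1.1]
grip_width: 0.0003
t 1.77 casing now [-0.0009 -0.1774] 0.1688 F [0.5 0.  1.1] grip 0.0003001999050653562
-> [-0.9 -0.6 24.8] [-0.05 -0.07  0.03]
```

View pics/w1.png

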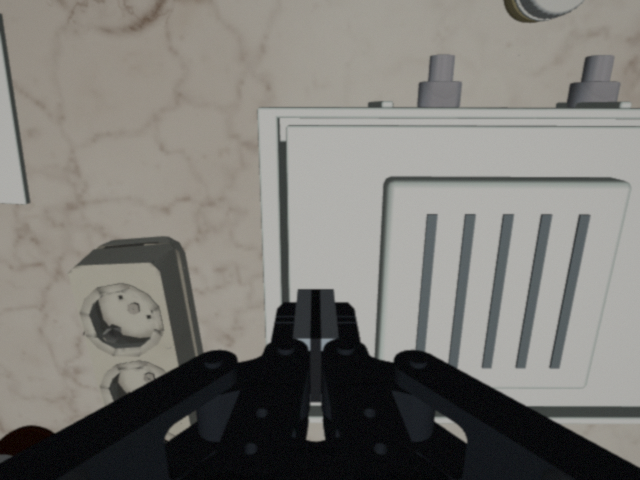

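The shut fingers hang over the cover plate, between the box's end wall (x≈270) and the pad's right face (x≈383). I'll descend and start pushing.

```bash
python3 -m jog '[[[-1,0,10],[0,0,0]],[[-1,0,20],[0,0,0]],[[-1,0,24],[0,0,0]],[[-1,0,24],[0,0,0]],[[-1,6,24],[0,0,0]],[[-1,12,24],[0,0,0]],[[-1,18,24],[0,0,0]],[[-1,24,24],[0,0,0]]]'
python3 -c "
from h import *
goto(0,0,.144)"
```

```text
time_s: 2.48
eef_pos: [0.5073, 0.0028, 0.1462]
tool_rot: [0.057, 0.998, -0.001, 0.001]
force: [-0.5, -2.8, 1.4]
grip_width: -0.0
t 2.48 casing now [ 0.0007 -0.1524] 0.1462 F [-0.5 -2.8  1.4] grip -1.2058950862073604e-05
-> [  0.5 152.5   2. ] [-0.07  0.08  0.07]
```

```bash
python3 -m jog '[[[0,14,2],[0,0,0]],[[0,30,2],[0,0,0]],[[0,46,2],[0,0,0]],[[0,62,2],[0,0,0]],[[0,78,2],[0,0,0]],[[0,94,2],[0,0,0]],[[0,110,2],[0,0,0]],[[0,126,2],[0,0,0]],[[0,142,2],[0,0,0]],[[0,158,2],[0,0,0]],[[0,172,2],[0,0,0]],[[0,180,2],[0,0,0]]]'
python3 -c "
from h import *
goto(0,.044,.144);snap('top','top1.png')
im=cv2.imread('pics/top1.png')[180:345,175:395]
cv2.imwrite('pics/c2.png',cv2.resize(im,None,fx=3.6,fy=3.6,interpolation=cv2.INTER_CUBIC))"
```

```text
time_s: 3.48
eef_pos: [0.5285, 0.1823, 0.146]
tool_rot: [0.057, 0.998, -0.002, 0.002]
force: [-0.9, -11.8, 15.2]
grip_width: -0.0002
t 3.48 casing now [0.0012 0.0283] 0.146 F [ -0.9 -11.8  15.2] grip -0.00024096518417115217
-> [ 1.2 15.7  2. ] [-0.17  0.29  0.06]
```

View pics/c2.png

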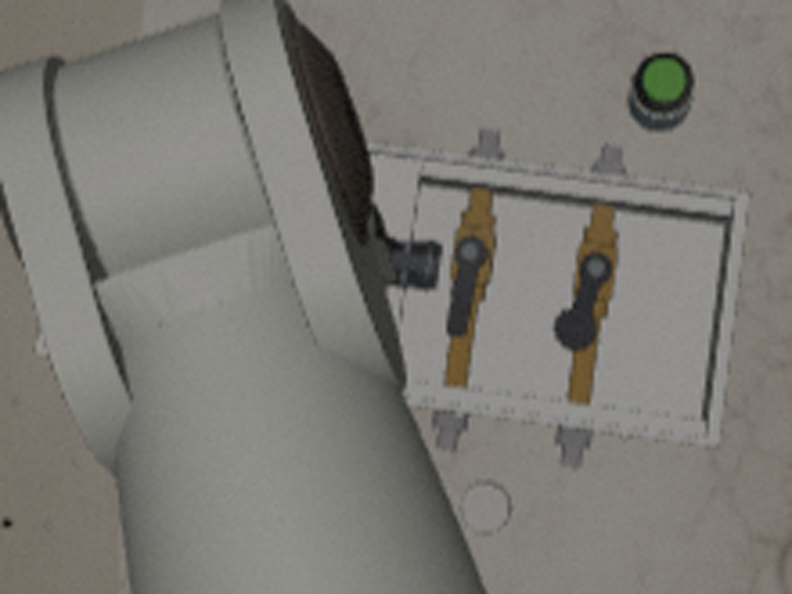

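The cover has moved left and both stopcocks show. The disc handle is the right one (axis crop (597,267), disc (575,330)) and the plain bar is the left one (axis (470,250)). The upward force means the tips touch the plate, so I'll rise slightly and finish the push gently.

```bash
python3 -m jog '[[[1,2,-2],[0,0,0]],[[1,5,-2],[0,0,0]],[[1,9,-2],[0,0,0]],[[1,12,-2],[0,0,0]],[[1,12,-2],[0,0,0]]]'
python3 -c "
from h import *
goto(0,.044,.147)
for p in [(412,250),(420,182),(403,385)]:print(RC.T@(ray('top',(175+p[0]/3.6,180+p[1]/3.6),.066)[:2]-C))
"
```

```text
time_s: 3.95
eef_pos: [0.5289, 0.1957, 0.1478]
tool_rot: [0.056, 0.998, -0.001, 0.002]
force: [-0.4, -0.3, -1.0]
grip_width: 0.0002
t 3.95 casing now [0.0001 0.0417] 0.1478 F [-0.4 -0.3 -1. ] grip 0.00016750736886777002
-> [0.1 2.3 0.8] [-0.11  0.28  0.11]
[ 0.0147213  -0.00854913]
[ 0.05564283 -0.00764226]
[-0.06490258 -0.01435058]
```

```bash
python3 -m jog '[[[0,3,0],[0,0,0]],[[0,6,0],[0,0,0]],[[0,9,0],[0,0,0]],[[0,9,0],[0,0,0]]]'
python3 -c "
from h import *
goto(0,.06,.147);snap('top','top2.png');snap('wrist','w2.png')
a=cv2.imread('pics/top2.png')[190:310,260:400]
a=cv2.resize(a,(400,343),interpolation=cv2.INTER_CUBIC)
b=cv2.resize(cv2.imread('pics/w2.png'),(400,300));cv2.imwrite('pics/c3.png',np.hstack([a[:300],b]))"
```

```text
time_s: 4.28
eef_pos: [0.5299, 0.2052, 0.1476]
tool_rot: [0.056, 0.998, -0.001, 0.002]
force: [-0.3, 0.5, -0.7]
grip_width: -0.0003
t 4.28 casing now [-0.      0.0513] 0.1476 F [-0.3  0.5 -0.7] grip -0.00032269744397923574
-> [-0.1  8.7  0.6] [-0.09  0.26  0.13]
```

View pics/c3.png

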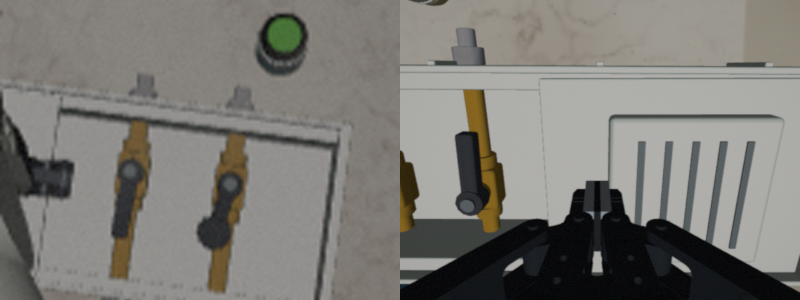

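The cover is following, with the pad face at the fingertips and the right edge roughly 8–10 mm short of its final place. I'll continue gently.

```bash
python3 -m jog '[[[0,3,0],[0,0,0]],[[0,6,0],[0,0,0]],[[0,9,0],[0,0,0]]]'; python3 -m jog '[[[0,2,0],[0,0,0]],[[0,4,0],[0,0,0]]]';python3 -m jog '[[[0,2,0],[0,0,0]],[[0,4,0],[0,0,0]]]'
python3 -c "
from h import *
goto(0,.06,.147);snap('top','top3.png');snap('wrist','w3.png')
a=cv2.imread('pics/top3.png')[190:310,260:400]
a=cv2.resize(a,(400,343),interpolation=cv2.INTER_CUBIC)
b=cv2.resize(cv2.imread('pics/w3.png'),(400,300));cv2.imwrite('pics/c4.png',np.hstack([a[:300],b]))"
```

```text
time_s: 4.63
eef_pos: [0.5298, 0.2105, 0.1473]
tool_rot: [0.057, 0.998, -0.006, 0.001]
force: [-8.5, -37.9, 12.7]
grip_width: -0.0002
time_s: 4.8
eef_pos: [0.5297, 0.2111, 0.1474]
tool_rot: [0.059, 0.998, -0.01, 0.001]
force: [-6.5, -33.3, 11.9]
grip_width: 0.0001
time_s: 4.97
eef_pos: [0.5297, 0.2117, 0.1474]
tool_rot: [0.06, 0.998, -0.014, 0.001]
force: [-4.9, -31.8, 11.1]
grip_width: -0.0001
t 4.97 casing now [-0.001   0.0576] 0.1474 F [ -4.9 -31.8  11.1] grip -8.169648641088038e-05
-> [-1.   2.4  0.3] [-1.64  0.17 -0.31]
```

The stop is hit: force jumped to about 38 N and the TCP stalled at casing y 57 mm. I'll back off and rise, then measure the handles.

```bash
python3 -m jog '[[[0,-6,0],[1.6,0,0]],[[0,-12,-5],[1.6,0,0]],[[0,-20,-30],[1.6,0,0]],[[0,-50,-50],[1.6,0,0]],[[0,-85,-50],[1.6,0,0]],[[0,-120,-50],[1.6,0,0]],[[0,-155,-50],[1.6,0,0]],[[0,-185,-50],[1.6,0,0]],[[0,-200,-50],[1.6,0,0]],[[0,-200,-50],[1.6,0,0]]]'
python3 -c "
from h import *
snap('top','top4.png');goto(-.02,-.157,.122)
a=cv2.imread('pics/top4.png')[195:310,180:395]
cv2.imwrite('pics/c5.png',cv2.resize(a,None,fx=3.7,fy=3.7,interpolation=cv2.INTER_CUBIC))
for p,z in[((597,267),.053),((575,330),.055),((470,250),.053),((458,328),.052)]:print((RC.T@(ray('top',(175+p[0]/3.6,180+p[1]/3.6),z)[:2]-C)).round(4))
"
```

```text
time_s: 5.9
eef_pos: [0.5055, 0.0123, 0.2039]
tool_rot: [0.061, 0.998, -0.028, 0.0]
force: [-0.5, -0.4, -0.4]
grip_width: 0.0001
t 5.95 casing now [-0.0021 -0.1418] 0.2038 F [-0.1  0.   1. ] grip 1.8641115990170204e-05
-> [ 18.1 -10.7  82.4] [-3.18  0.23 -0.44]
[ 0.0199 -0.1187]
[-0.0192 -0.1104]
[ 0.0202 -0.0418]
[-0.027  -0.0409]
```

View pics/c5.png

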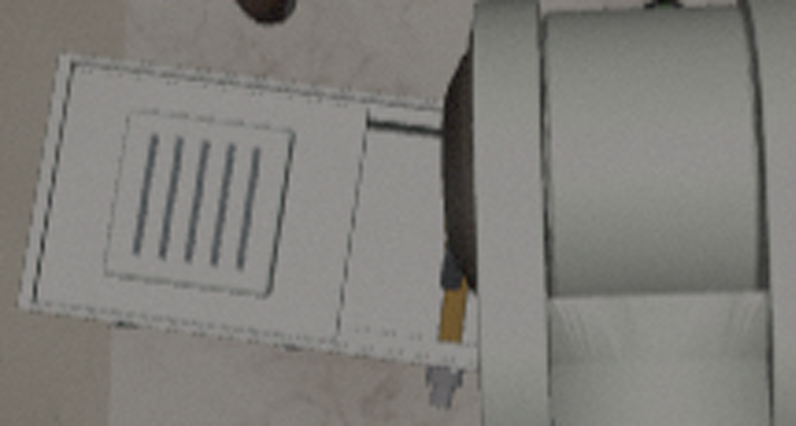

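```bash
python3 -c "
from h import *
for p,z in[((367,108),.066),((338,340),.066),((130,110),.08),((294,131),.08),((269,297),.08),((104,272),.08)]:print((RC.T@(ray('top',(180+p[0]/3.7,195+p[1]/3.7),z)[:2]-C)).round(4))
"; python3 -m jog '[[[9,-5,10],[-3.2,0,0]],[[18,-11,30],[-3.2,0,0]],[[18,-11,50],[-3.2,0,0]],[[18,-11,50],[-3.2,0,0]]]'
python3 -c "
from h import *
goto(-.02,-.157,.122)
snap('wrist','w4.png')"
```

```text
[0.0659 0.021 ]
[-0.0691  0.0185]
[0.0456 0.1548]
[0.0456 0.0589]
[-0.0502  0.0592]
[-0.0485  0.155 ]
time_s: 6.28
eef_pos: [0.485, 0.0029, 0.1512]
tool_rot: [0.061, 0.998, 0.0, -0.0]
force: [-0.6, -0.8, 0.0]
grip_width: 0.0002
t 6.28 casing now [-0.0215 -0.1549] 0.1512 F [-0.6 -0.8  0. ] grip 0.0002344801076037698
-> [-1.5 -2.1 29.1] [ 0.05 -0.01 -0.41]
```

View pics/w4.png

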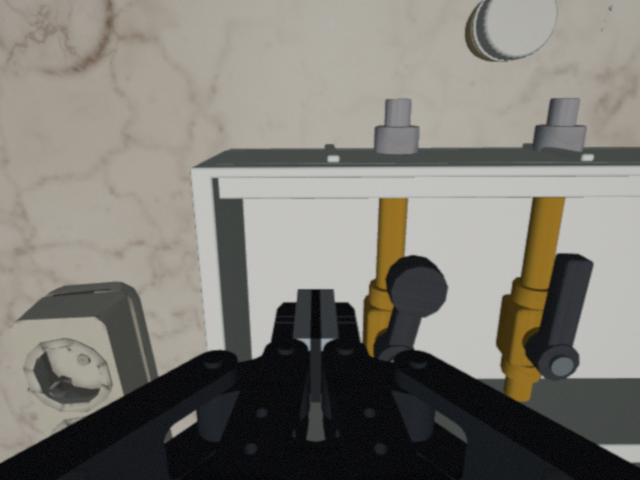

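The cover is at +107 (pad 59…155 mm), as required. In this view the fingers are over the floor right of the disc (415,288), clear of it. I'll descend beside the disc, then sweep it along its arc.

```bash
python3 -m jog '[[[-1,-2,10],[0,0,0]],[[-1,-2,20],[0,0,0]],[[-1,-2,29],[0,0,0]],[[-1,-2,29],[0,0,0]]]'
python3 -c "
from h import *
goto(-.02,-.157,.122)"
```

```text
time_s: 6.67
eef_pos: [0.4859, 0.0012, 0.1221]
tool_rot: [0.061, 0.998, 0.0, -0.0]
force: [-0.5, 0.1, -0.0]
grip_width: -0.0
t 6.67 casing now [-0.0204 -0.1564] 0.1221 F [-0.5  0.1 -0. ] grip -1.1195187702375844e-05
-> [-0.4 -0.6  0.1] [ 0.04 -0.06 -0.37]
```

```bash
python3 -m jog '[[[1,12,0],[0,0,0]],[[2,24,0],[0,0,0]],[[3,32,0],[0,0,0]],[[4,41,0],[0,0,0]],[[2,48,0],[0,0,0]],[[1,54,0],[0,0,0]],[[-2,60,0],[0,0,0]],[[-6,65,0],[0,0,0]],[[-10,70,0],[0,0,0]],[[-13,73,0],[0,0,0]],[[-13,73,0],[0,0,0]]]'
python3 -m jog '[[[-2,1,0],[0,0,0]],[[-4,2,0],[0,0,0]],[[-4,2,0],[0,0,0]]]'
python3 -c "
from h import *
goto(-.002,-.081,.122)"
```

```text
time_s: 7.58
eef_pos: [0.5084, 0.0728, 0.1221]
tool_rot: [0.06, 0.998, 0.001, -0.0]
force: [-0.2, 0.2, 0.1]
grip_width: -0.0
time_s: 7.83
eef_pos: [0.5117, 0.0741, 0.1218]
tool_rot: [0.06, 0.998, 0.0, -0.002]
force: [-7.1, -2.3, 3.2]
grip_width: -0.0001
t 7.83 casing now [-0.0031 -0.0811] 0.1218 F [-7.1 -2.3  3.2] grip -0.00011967218100481882
-> [-1.1  0.1 -0.2] [ 0.04 -0.22 -0.35]
```

```bash
python3 -m jog '[[[-2,0,0],[0,0,0]],[[-3,0,0],[0,0,0]],[[-3,0,0],[0,0,0]]]'
python3 -m jog '[[[5,0,0],[0,0,0]],[[14,0,0],[0,0,0]],[[14,0,-30],[0,0,0]],[[14,0,-70],[0,0,0]],[[14,-20,-110],[0,0,0]],[[50,-40,-130],[0,0,0]],[[90,-80,-140],[0,0,0]],[[130,-120,-140],[0,0,0]],[[150,-160,-140],[0,0,0]],[[150,-200,-140],[0,0,0]],[[150,-240,-140],[0,0,0]],[[150,-240,-140],[0,0,0]]]'
python3 -c "
from h import *
snap('top','top5.png')
a=cv2.imread('pics/top5.png')[180:345,175:395]
cv2.imwrite('pics/c6.png',cv2.resize(a,None,fx=3.6,fy=3.6,interpolation=cv2.INTER_CUBIC))
goto(0,0,.3)"
```

```text
time_s: 8.08
eef_pos: [0.5125, 0.0738, 0.1216]
tool_rot: [0.06, 0.998, 0.001, -0.005]
force: [-15.3, 0.9, 9.8]
grip_width: -0.0001
time_s: 9.08
eef_pos: [0.3345, -0.1486, 0.2635]
tool_rot: [0.06, 0.998, 0.0, -0.003]
force: [1.4, -0.4, 0.2]
grip_width: -0.0003
t 9.13 casing now [-0.1539 -0.3258] 0.2632 F [ 0.1  0.8 -0.8] grip 0.00014293426931446905
-> [-150.6  327.1  -38.4] [-0.1  -0.42 -0.52]
```

View pics/c6.png

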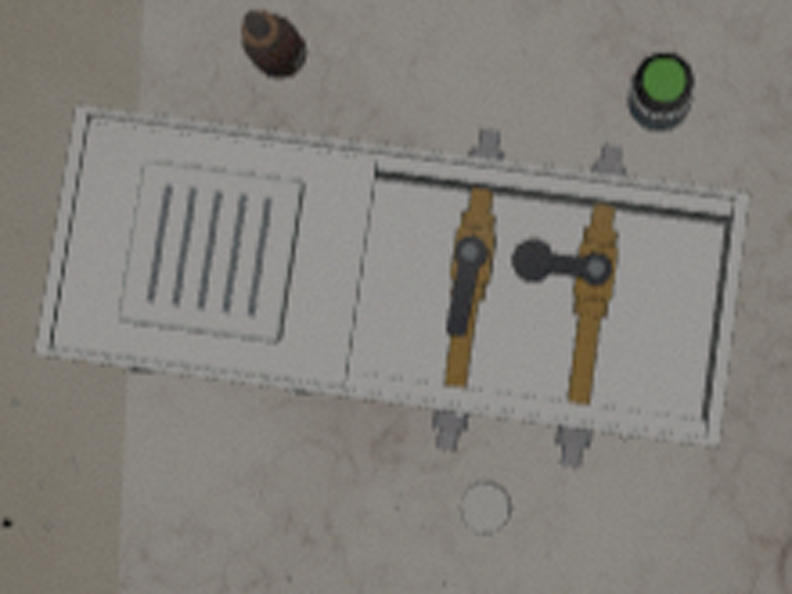

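The disc handle (533,261)→(597,267) lies square across its pipe. The plain bar, bottle and jars are where they were. I'll do a numeric check, then hand in.

```bash
python3 -c "
from h import *
g=lambda p,z:RC.T@(ray('top',(175+p[0]/3.6,180+p[1]/3.6),z)[:2]-C)
d=g((533,261),.055)-g((597,267),.053);print('angle',np.arctan2(d[1],-d[0]),d)
print(np.mean([g(p,.08) for p in[(143,163),(304,181),(281,343),(120,321)]],0))
print(arm.state()['qd'].round(3));print(arm.sign_off())"
```

```text
angle 1.5311323169704285 [-0.0015237   0.03839511]
[-0.00242524  0.10678817]
[0.113 0.012 0.001 0.006 0.018 0.188]
the job is handed in; nothing more can be done
None
```

I did both steps in the order asked and handed the job in at about 9 s of the 50 s allowed.

- **Cover:** I pushed the larger cover along its guides to the left end. The push stalled at the stop with about 38 N on the fingertips. The last picture puts the cover at casing y +106.8 mm, against +107 at the stop. Early in the push the fingertips pressed on the plate with about 15 N, so I raised them 2 mm and carried on.
- **Disc handle:** I swept it clockwise until it met its stop, with about 15 N at the end. The last picture gives about 1.53 rad against 1.571 fully shut. I take the difference as pixel reading error, since the force rose at the stop and the handle looks square across its pipe.
- **Everything else:** In the last picture the plain handle, the bottle and the jars look just as they did before. I compared these by eye and did not measure them.

The arm was clear of everything at hand-in. One joint still read 0.19 rad/s as it settled.

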